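# Pack the net-peg wedges head to tail and shut the case

### The arm

A 6-joint arm with a two-finger parallel gripper is mounted at the origin on the work surface. World frame = base frame: x ahead of the robot, y to its left, z up, the work surface at z = 0. Lengths are in m, angles in degrees, forces in N, time in s.
With the tool pointing down it reaches from about 0.375 to 0.9 m from the base axis. Payload 3.1 kg.
Tool frame: the origin (TCP) lies at the very end of the fingers, on their centre line; the grasp point (between the pads) lies 19 mm behind it; z points along the fingers, x is the direction in which the jaws open and shut, and the axes are right-handed (so a half turn about z gives the same grasp; the last joint's range is limited). The gripper opens to 87 mm and grips with 3 to 60 N. Pads are 19 mm wide; open, the fingers measure 117 mm over their backs; the gripper's body (75 mm by 190 mm) begins 51 mm behind the grasp point.
Start: joints at [63.398, 30.224, 82.088, -0, 67.689, -10.227], TCP at [0.176, 0.6, 0.223] pointing down, gripper open.
Joint ranges: [-176.69, 176.69], [-43.24, 126.21], [12.49, 139.97], [-82, 262], [0, 151.66], [-163.58, 163.58]. Speed limits (degrees/s): [159.86, 159.86, 180, 180, 180, 180].

### API

Orientations are given as a 3x3 rotation matrix whose columns are the frame's x, y, z axes.
In Python, from rig import read_state, capture, bot gives the robot as it stands.
- The arm moves only by the shell command python3 -m crank 'ROWS' [OPENING]. ROWS is JSON, a list of rows, each a list of 2 entries, a list of its own where there are three numbers: the shift along the tool's x, y, z in cm, then the turn, a rotation vector about the tool's x, y, z in rad. In form: [[[dx, dy, dz], [wx, wy, wz]], ...]. A call has 1 to 12 rows; each row shifts and turns the commanded pose from where the row before left it, along the tool's axes as they then stand; what a row does not reach is not made up. A row lasts 1/10 s, in which the tool goes at most 50 mm and 8.59 degrees, less where a joint would pass 70% of its speed; a pose out of reach is approached as far as the arm can. A call with a gripper value outside its range is refused whole. OPENING is the closure, from -1 (fully open) to 1 (shut), set as the call begins (- or left out, the last holds). The fingers move at their own pace and stop on an object; the grip force is fixed at half the most. Time passes only in rows, so rows that do not move let the fingers close. It gives the time, the measured TCP pose, the force and the opening at its end, in the units of the state.
- read_state(): the state, without advancing time (a new reading comes with each control period).
- capture(name): name is "side" or "top"; returns a dict with "pixels" (420x560x3 uint8, red, green, blue), "camera_matrix" (3x3 intrinsics, pixels), "dist" ([k1, k2, p1, p2, k3] as OpenCV has them; the pictures are not rectified), "R" (3x3) and "t" (3): a world point X has camera coordinates R X + t. Camera axes: x right, y down, z forward; pixel columns grow to the right and rows downward; lengths in m; the calibration is good to about 2 mm. A picture is of the moment at which its call begins. There is no depth.
- bot.hand_in(): hands the job in, once; it reports no verdict.
The state is a dict: "time_s": time; "joint_positions": joint angles; "qvel": joint speeds; "tau": joint torques, N m; "position": TCP position; "tcp_rot": TCP orientation; "force": force on the tool from outside, world axes, zero at the start; "moment": the same for the moment, N m; "opening": opening from 0.0 (shut) to 1.0 (fully open).
Only numpy, scipy, OpenCV 4.12 (cv2) and the standard library are available. Lean on these libraries where they do the work, as an engineer would, in place of code of your own. Each camera call takes 0.05 s, during which the arm holds its last target.

### The job

Pack the two loose wooden wedges into the gap in the foam pocket of the open case, head to tail with the two already there, so that all four lie flat on the pocket's floor and fill the rectangle. Set them in, do not drop them; then lower the lid gently until it is fully shut, without letting it slam. Leave the other things on the shelf where they are.

Things in the scene. Friction and masses are not known exactly. Their poses are not given: they have to be found in the camera images.
- case: dark wooden case screwed down, 167 (x) x 158 (y) x 40 (z) mm, with a deep lid hinged along its +y rim. Origin: centre of the underside, z up. A dark foam insert (top 38 mm up) has one rectangular pocket for four wedges side by side along x, each lengthwise along y; the outer two are already in
- pocket_floor (a point): centre of the pocket's floor, 10 mm above the case's underside, axes as the case's. Pocket: 133 (x) by 124 (y) mm. Packed with 1 mm gaps the wedges' origins lie at x = -49.5, -16.5, +16.5, +49.5 mm, y = 0; thick end to -y (yaw -90 deg in the case) at -49.5 and +16.5, to +y (yaw +90 deg) at -16.5 and +49.5: only so do all four fit
- lid (a joint): lid angle, rad: 0 shut, grows as it opens, 1.57 upright; starts propped open at 1.7 to 1.95. Stiff hinge: it stays wherever it is left; 1 to 4 N at the free edge moves it. The lid is a wooden shell 167 x 158 mm, 37 mm deep; shut, its top is 77 mm above the case's underside and it clears the ribs
- lid_hinge (a point): middle of the hinge axis: in the case's frame x=0, y=+79, z=40 mm, axis along the case's x. Its axes turn with the lid: -y runs to the lid's free edge, +z to its outside
- lid_edge (a point): middle of the lid's free edge on the outer (top) face: 158 mm along -y and 37 mm along +z from lid_hinge in the lid's axes. Below it a brass finger tab, 40 mm wide and 8 mm thick, stands 15 mm out of the free edge
- wedge_a: wooden right-angled wedge, as the other three: from above a trapezium 120 mm long, one long side straight, one slanting, 44 mm wide at the thick end, 20 at the thin end; 30 mm high, lower edges bevelled 3 mm, about 80 g. Origin: underside, mid length; x to the thick end, z up; straight side at y=-16, slanting side from y=+4 (thin end) to +28 mm (thick end). Loose on the shelf
- wedge_a_rib (a point): middle of the top of the finger rib on this wedge, 52 mm above the wedge's underside, at x=+22, y=+2 mm of the wedge. The rib, by which to grip it, is 34 mm long (along the wedge's x), 14 mm wide, 22 mm high
- wedge_b: wooden right-angled wedge, as the other three: from above a trapezium 120 mm long, one long side straight, one slanting, 44 mm wide at the thick end, 20 at the thin end; 30 mm high, lower edges bevelled 3 mm, about 80 g. Origin: underside, mid length; x to the thick end, z up; straight side at y=-16, slanting side from y=+4 (thin end) to +28 mm (thick end). Loose on the shelf
- wedge_b_rib (a point): middle of the top of the finger rib on this wedge, 52 mm above the wedge's underside, at x=+22, y=+2 mm of the wedge. The rib, by which to grip it, is 34 mm long (along the wedge's x), 14 mm wide, 22 mm high
- packed_1: wooden right-angled wedge, as the other three: from above a trapezium 120 mm long, one long side straight, one slanting, 44 mm wide at the thick end, 20 at the thin end; 30 mm high, lower edges bevelled 3 mm, about 80 g. Origin: underside, mid length; x to the thick end, z up; straight side at y=-16, slanting side from y=+4 (thin end) to +28 mm (thick end). Packed at the pocket's -x wall
- packed_4: wooden right-angled wedge, as the other three: from above a trapezium 120 mm long, one long side straight, one slanting, 44 mm wide at the thick end, 20 at the thin end; 30 mm high, lower edges bevelled 3 mm, about 80 g. Origin: underside, mid length; x to the thick end, z up; straight side at y=-16, slanting side from y=+4 (thin end) to +28 mm (thick end). Packed at the pocket's +x wall
- lure_tube: bystander: clear acrylic lure tube lying down, 160 x 37 mm, grey screw cap, on the shelf; leave it. Origin: underside
- reel: bystander: orange plastic line reel standing on its flange, 70 mm across, 38 high, on the shelf; leave it. Origin: underside
- spoon_lure: bystander: chrome spoon lure lying flat, 65 x 22 mm, 4 thick, on the shelf; leave it. Origin: underside
- crimp_tool: bystander: stainless crimp tool lying flat, about 155 x 55 mm, 12 thick, on the shelf; leave it. Origin: underside
- cork_float: bystander: cork float, 48 mm across, 60 high, on the shelf; leave it. Origin: underside
- hone: bystander: grey sharpening stone 110 x 35 x 20 mm, on the shelf; leave it. Origin: underside
Mind the look-alikes: they are no part of the job. Leave any black look-alike of the wedge_b alone. Leave any blue look-alike of the wedge_a alone.

How it is judged (in metres and radians):
On the way:
1. all four wedges lie flat on the pocket's floor, rib up, while the lid is still open (x of wedge_a in the frame of pocket_floor between -0.062 and 0.062 m and y of wedge_a in the frame of pocket_floor between -0.012 and 0.012 m and z of wedge_a in the frame of pocket_floor between -0.004 and 0.004 m and angle between each of wedge_a, wedge_b, packed_1, packed_4's own z axis and vertical below 0.06 rad and angle between the x axis of each of wedge_a, wedge_b, packed_1, packed_4 and the y axis of pocket_floor, either way round below 0.1 rad and x of wedge_b in the frame of pocket_floor between -0.062 and 0.062 m and y of wedge_b in the frame of pocket_floor between -0.012 and 0.012 m and z of wedge_b in the frame of pocket_floor between -0.004 and 0.004 m and x of packed_1 in the frame of pocket_floor between -0.062 and 0.062 m and y of packed_1 in the frame of pocket_floor between -0.012 and 0.012 m and z of packed_1 in the frame of pocket_floor between -0.004 and 0.004 m and x of packed_4 in the frame of pocket_floor between -0.062 and 0.062 m and y of packed_4 in the frame of pocket_floor between -0.012 and 0.012 m and z of packed_4 in the frame of pocket_floor between -0.004 and 0.004 m and value of joint lid above 0.8 rad), for 0.2 s.
At the end, for the whole second after the job is handed in: all four wedges at rest inside the pocket, lengthwise along the case's y (within 0.1 rad), rib up, undersides within 4 mm of the pocket's floor and tilted less than 0.06 rad, origins within 62 mm of the pocket's centre in x and 12 mm in y; lid shut to below 0.05 rad (x of wedge_a in the frame of pocket_floor between -0.062 and 0.062 m and y of wedge_a in the frame of pocket_floor between -0.012 and 0.012 m and z of wedge_a in the frame of pocket_floor between -0.004 and 0.004 m and angle between each of wedge_a, wedge_b, packed_1, packed_4's own z axis and vertical below 0.06 rad and angle between the x axis of each of wedge_a, wedge_b, packed_1, packed_4 and the y axis of pocket_floor, either way round below 0.1 rad and x of wedge_b in the frame of pocket_floor between -0.062 and 0.062 m and y of wedge_b in the frame of pocket_floor between -0.012 and 0.012 m and z of wedge_b in the frame of pocket_floor between -0.004 and 0.004 m and x of packed_1 in the frame of pocket_floor between -0.062 and 0.062 m and y of packed_1 in the frame of pocket_floor between -0.012 and 0.012 m and z of packed_1 in the frame of pocket_floor between -0.004 and 0.004 m and x of packed_4 in the frame of pocket_floor between -0.062 and 0.062 m and y of packed_4 in the frame of pocket_floor between -0.012 and 0.012 m and z of packed_4 in the frame of pocket_floor between -0.004 and 0.004 m and value of joint lid below 0.05 rad and linear speed of each of wedge_a, wedge_b, packed_1, packed_4 below 0.02 m/s); the robot touches nothing.
It fails at once if the lid slams: it swings shut faster than 3 rad/s (velocity of joint lid below -3 rad/s).
It fails at once if a wedge is dropped: it falls free of the fingers at over 0.7 m/s ((contact force between wedge_a and the fingers below 0.01 N and linear speed of wedge_a above 0.7 m/s) or (contact force between wedge_b and the fingers below 0.01 N and linear speed of wedge_b above 0.7 m/s)).
It fails at once if a bystander is moved by more than 30 mm (distance of any of lure_tube, reel, spoon_lure, crimp_tool, cork_float, hone from where it was at the start of the episode above 0.03 m).
It also fails if it takes over 72 s, if anything falls off the work surface, if the arm or the gripper's body presses on something with over 40 N, if the wrist force passes 120 N, or if a joint passes its speed limit or range.

## Working session

There is one attempt and no reset: what is moved stays moved. The work goes in short steps, Python scripts to look and compute and a shell command to move; the robot and the scene stay as the last step left them, time stands still between calls to the robot, and variables do not carry over. Pictures are saved under pics/ and viewed, and the job is handed in when it is done.

```bash
ls; mkdir -p pics
python3 - <<'E'
from rig import read_state, capture, bot
import cv2
s=read_state(); print(s)
for n in("side","top"):
    c=capture(n); cv2.imwrite(f"pics/{n}0.png",c["pixels"][:,:,::-1]); print(n,c["camera_matrix"],c["dist"],c["R"],c["t"])
E
```

```text
pics
{'time_s': 0.0, 'joint_positions': array([ 6.33974063e+01,  3.02797459e+01,  8.21590377e+01,  2.98042347e-04,
        6.76886815e+01, -1.02262778e+01]), 'qvel': array([ 0.0141108 ,  0.01905416, -0.08833119, -0.04416981,  0.02528352,
        0.01547636]), 'tau': array([ 1.09496097e-03, -4.40046501e+01, -1.76591116e+01,  6.33851672e-02,
        5.82985603e-02, -1.61246617e-04]), 'position': array([0.17583096, 0.59896865, 0.22154856]), 'tcp_rot': array([[ 2.81945692e-01,  9.59429844e-01, -1.00051535e-03],
       [ 9.59427870e-01, -2.81947183e-01, -1.98701036e-03],
       [-2.18848953e-03, -3.99693303e-04, -9.99997525e-01]]), 'force': array([0.53571191, 0.20175461, 0.09719619]), 'moment': array([0.0191151 , 0.00351491, 0.02281638]), 'opening': 0.9998158136180578}
side [[407.61633271   0.         279.12997415]
 [  0.         407.61633271 209.24722506]
 [  0.           0.           1.        ]] [-0.1164575  0.         0.         0.         0.       ] [[-9.44406834e-01 -3.28779058e-01 -2.50604389e-04]
 [-2.19153048e-01  6.30077623e-01 -7.44965859e-01]
 [ 2.45087074e-01 -7.03495928e-01 -6.67102546e-01]] [0.48768613 0.25266894 0.80938316]
top [[380.68036684   0.         276.40165711]
 [  0.         380.68036684 215.18811057]
 [  0.           0.           1.        ]] [-0.02087006  0.          0.          0.          0.        ] [[-0.01300642 -0.99985801  0.01071396]
 [-0.99629315  0.01204735 -0.08517522]
 [ 0.08503406 -0.01178207 -0.99630838]] [-0.07794554  0.53111786  0.86533676]
```

View pics/side0.png

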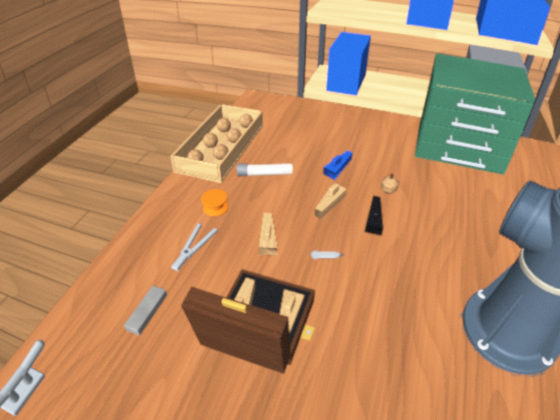

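View pics/top0.png

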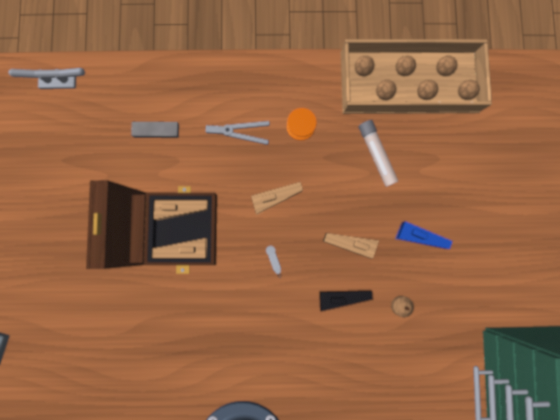

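Run:
```python
import cv2,numpy as np
t=cv2.imread("pics/top0.png"); s=cv2.imread("pics/side0.png")
a=cv2.resize(t[170:270,240:390],None,fx=5,fy=5,interpolation=cv2.INTER_CUBIC)
cv2.imwrite("pics/z1.png",a)
a=cv2.resize(t[170:280,80:225],None,fx=5,fy=5,interpolation=cv2.INTER_CUBIC)
cv2.imwrite("pics/z2.png",a)
a=cv2.resize(s[170:380,180:380],None,fx=2.8,fy=2.8,interpolation=cv2.INTER_CUBIC)
cv2.imwrite("pics/z3.png",a)
```

```text
(no output)
```

View pics/z1.png

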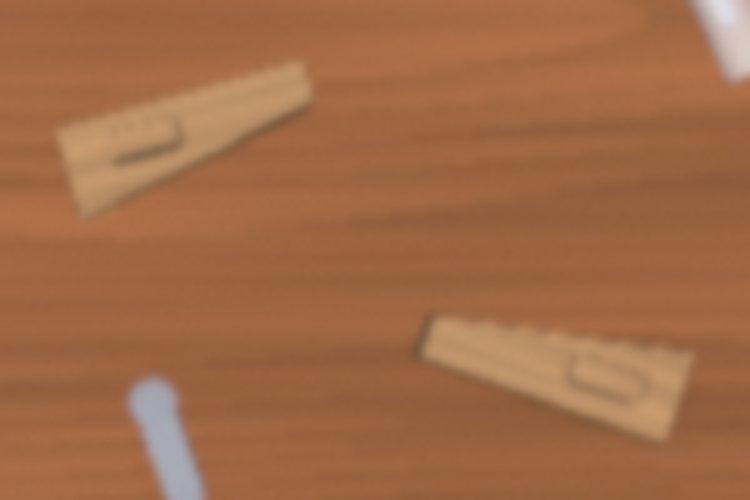

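View pics/z2.png

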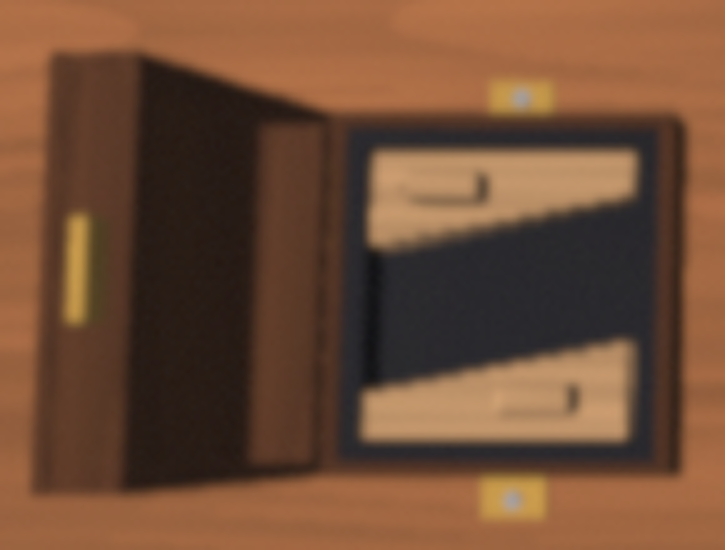

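View pics/z3.png

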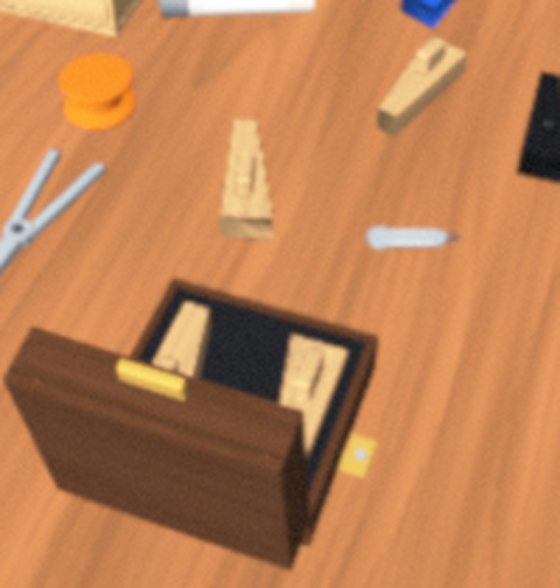

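```bash
cat > h.py <<'E'
import cv2,numpy as np
from rig import read_state,capture,bot
def ray(c,uv):
    p=cv2.undistortPoints(np.array(uv,float).reshape(-1,1,2),c["camera_matrix"],np.array(c["dist"])).reshape(-1,2)
    d=np.c_[p,np.ones(len(p))]@c["R"]      # R^T d
    return -c["R"].T@c["t"],d
def onz(c,uv,z):
    o,d=ray(c,uv); return (o+d*((z-o[2])/d[:,2])[:,None])[:,:2]
def proj(c,X):
    return cv2.projectPoints(np.array(X,float).reshape(-1,3),cv2.Rodrigues(c["R"])[0],c["t"].reshape(3,1),c["camera_matrix"],np.array(c["dist"]))[0].reshape(-1,2)
def kabsch(P,Q): # model P->Q 2D
    mp,mq=P.mean(0),Q.mean(0);U,S,Vt=np.linalg.svd((P-mp).T@(Q-mq))
    D=np.diag([1,np.linalg.det(Vt.T@U.T)]);R=Vt.T@D@U.T
    return np.degrees(np.arctan2(R[1,0],R[0,0])),mq-R@mp,np.linalg.norm((P@R.T+mq-R@mp)-Q,axis=1)
TRAP=np.array([[60,-16],[60,28],[-60,4],[-60,-16]])/1000.
def quad(c,box,thr,ch=0,f=8):
    """4 corners of brightest-blob in box x0,y0,x1,y1 (pixels of the original)"""
    x0,y0,x1,y1=box;im=c["pixels"][y0:y1,x0:x1,::-1]
    im=cv2.resize(im,None,fx=f,fy=f,interpolation=cv2.INTER_CUBIC)
    m=(im[:,:,ch]>thr).astype(np.uint8)
    m=cv2.morphologyEx(m,cv2.MORPH_CLOSE,np.ones((3*f,3*f),np.uint8))
    cs,_=cv2.findContours(m,cv2.RETR_EXTERNAL,cv2.CHAIN_APPROX_NONE)
    k=max(cs,key=cv2.contourArea)
    k2=cv2.convexHull(k);q=cv2.approxPolyN(k2,4,ensure_convex=True).reshape(-1,2).astype(float)
    # refine: fit a line to each side's contour points, intersect
    pts=k.reshape(-1,2).astype(float);L=[]
    for i in range(4):
        a,b=q[i],q[(i+1)%4];d=(b-a);n=np.linalg.norm(d);d/=n
        s=(pts-a)@d;e=np.abs((pts-a)@[-d[1],d[0]])
        sel=pts[(s>.12*n)&(s<.88*n)&(e<1.2*f)].astype(np.float32)
        vx,vy,px,py=cv2.fitLine(sel,cv2.DIST_HUBER,0,.01,.01).ravel();L.append(np.cross([px,py,1],[px+vx,py+vy,1]))
    out=[]
    for i in range(4):
        p=np.cross(L[i-1],L[i]);out.append(p[:2]/p[2])
    out=np.array(out)
    return (out+.5)/f-.5+[x0,y0],m
def wedge(c,box,thr,z,ch=0):
    q,m=quad(c,box,thr,ch);X=onz(c,q,z);best=None
    for r in range(4):
        for fl in (1,-1):
            Q=np.roll(X[::fl],r,0);k=kabsch(TRAP,Q)
            if best is None or k[2].sum()<best[2].sum():best=k
    return best,q,X
E
python3 - <<'E'
from h import *
c=capture("top")
import sys
im=c["pixels"][:,:,::-1]
for p in [(270,195),(280,210),(350,245),(350,262),(180,205),(180,225),(180,250)]: print(p,im[p[1],p[0]])
for n,b,z in [("W1",(245,175,310,220),.03),("W2",(315,225,388,265),.03)]:
  for thr in (75,85):
    r,q,X=wedge(c,b,thr,z);print(n,thr,r[0],r[1].round(4),r[2].round(4),q.round(1).tolist())
for n,b in [("P4",(148,196,212,222)),("P1",(148,234,212,264))]:
  for thr in (75,85):
    r,q,X=wedge(c,b,thr,.04);print(n,thr,r[0],r[1].round(4),r[2].round(4),q.round(1).tolist())
E
```

```text
(270, 195) [107 148 192]
(280, 210) [ 69 108 169]
(350, 245) [105 146 191]
(350, 262) [ 64 100 157]
(180, 205) [107 150 194]
(180, 225) [45 41 42]
(180, 250) [111 155 200]
W1 75 105.84807464216449 [ 0.5771 -0.0872] [0.0019 0.0026 0.0013 0.002 ] [[303.0, 189.3], [255.5, 214.6], [249.9, 195.0], [300.5, 180.4]]
W1 85 105.5384613266301 [ 0.577  -0.0872] [0.0004 0.0006 0.0004 0.0004] [[302.3, 189.2], [255.9, 213.3], [250.7, 195.6], [300.0, 181.4]]
W2 75 -110.61320647490345 [ 0.4632 -0.2548] [0.0007 0.0007 0.0013 0.0013] [[379.0, 240.1], [372.9, 258.7], [323.5, 241.1], [326.8, 231.9]]
W2 85 -110.49949969948588 [ 0.4629 -0.2546] [0.001  0.0016 0.001  0.001 ] [[378.2, 240.6], [372.6, 258.0], [324.1, 240.8], [326.9, 232.8]]
P4 75 89.26537634857291 [0.5502 0.1357] [0.0005 0.0007 0.0007 0.0008] [[206.8, 200.1], [206.1, 208.6], [153.4, 219.3], [154.4, 200.1]]
P4 85 89.15405610270714 [0.5504 0.1357] [0.0019 0.0013 0.0017 0.0011] [[205.8, 208.3], [153.9, 218.5], [154.8, 200.4], [206.3, 200.4]]
P1 75 -90.92588150483135 [0.4514 0.138 ] [0.0009 0.0009 0.0003 0.0006] [[204.8, 257.6], [152.3, 257.5], [152.4, 248.3], [205.8, 237.8]]
P1 85 -90.82931647922359 [0.4512 0.1381] [0.0014 0.0016 0.0013 0.0012] [[204.6, 257.2], [152.6, 257.2], [152.9, 248.6], [204.9, 238.5]]
```

Run:
```python
from h import *
c=capture("side"); im=cv2.resize(np.ascontiguousarray(c["pixels"][:,:,::-1]),None,fx=4,fy=4,interpolation=cv2.INTER_CUBIC)
for (yaw,x,y,z) in [(105.6,.577,-.0872,.0),(-110.5,.463,-.2547,0),(89.2,.5503,.1357,.01),(-90.9,.4513,.138,.01)]:
    a=np.radians(yaw);R=np.array([[np.cos(a),-np.sin(a)],[np.sin(a),np.cos(a)]])
    T=np.c_[TRAP@R.T+[x,y],np.full(4,z+.03)]
    rb=np.array([[5,-5],[39,-5],[39,9],[5,9]])/1000
    Rb=np.c_[rb@R.T+[x,y],np.full(4,z+.052)]
    for P in (T,Rb): cv2.polylines(im,[((proj(c,P)+.5)*4*16).astype(int)],True,(0,255,0),1,cv2.LINE_AA,shift=4)
cv2.imwrite("pics/ov.png",im[180*4:330*4,220*4:360*4]);cv2.imwrite("pics/ov.png",cv2.resize(im[180*4:330*4,220*4:360*4],(560,600)))
```

```text
(no output)
```

View pics/ov.png

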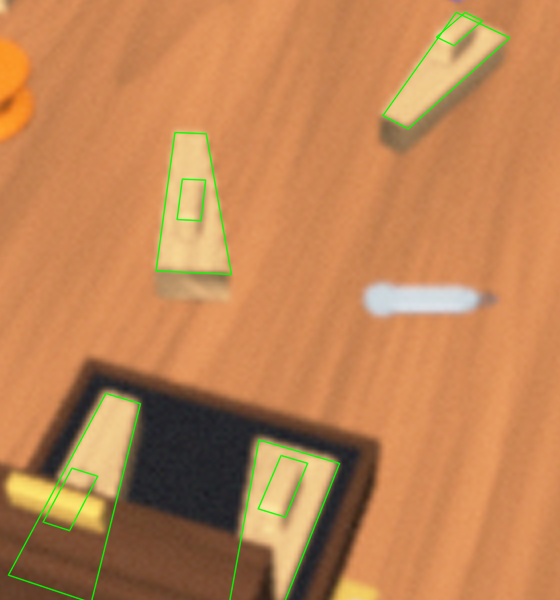

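```bash
cat >> h.py <<'E'
from scipy.spatial.transform import Rotation as Ro
def go(xyz,phi=None):
    """print tool-axis shift (cm) to world xyz and turn (rad) to tool-down with jaw axis at angle phi deg"""
    s=read_state();R=np.array(s["tcp_rot"]);d=np.array(xyz)-s["position"]
    a=np.radians(phi) if phi is not None else np.arctan2(R[1,0],R[0,0])
    T=np.array([[np.cos(a),np.sin(a),0],[np.sin(a),-np.cos(a),0],[0,0,-1.]])
    print("t",round(s["time_s"],2),"pos",s["position"].round(4),"phi",np.degrees(np.arctan2(R[1,0],R[0,0])).round(2),"F",s["force"].round(1),"open",round(s["opening"],3))
    print("turn now",Ro.from_matrix(R.T@T).as_rotvec().round(4),"shift if not turned",(R.T@d*100).round(2),"shift after turn",(T.T@d*100).round(2),"j",s["joint_positions"].round(0))
E
python3 -m crank '[[[0,0,-1],[0,0,0.1446]],[[0,0,-1],[0,0,0.1446]],[[0,0,-1],[0,0,0.1446]],[[0,0,-1],[0,0,0.1446]],[[0,0,-1],[0,0,0.1446]],[[0,0,-1],[0,0,0.1446]],[[0,0,-1],[0,0,0.1446]]]' -1
python3 -c "
from h import *
go((.5692,-.0665,.16),15.6)"
```

```text
time_s: 0.9
position: [0.1761, 0.5994, 0.2926]
tcp_rot: [[0.965, 0.264, -0.0], [0.264, -0.965, -0.001], [-0.001, 0.001, -1.0]]
force: [1.0, -0.4, 0.7]
opening: 0.997
t 0.9 pos [0.1761 0.5994 0.2926] phi 15.28 F [ 1.  -0.4  0.7] open 0.997
turn now [ 0.0006  0.0005 -0.0055] shift if not turned [20.38 74.59 13.3 ] shift after turn [19.96 74.71 13.26] j [63. 26. 77. -0. 76. 48.]
```

```bash
python3 -m crank '[[[1.25,4.6,0],[0,0,0]],[[1.25,4.6,0],[0,0,0]],[[1.25,4.6,0],[0,0,0]],[[1.25,4.6,0],[0,0,0]],[[1.25,4.6,0],[0,0,0]],[[1.25,4.6,0],[0,0,0]],[[1.25,4.6,0],[0,0,0]],[[1.25,4.6,0],[0,0,0]],[[1.25,4.6,0],[0,0,0]],[[1.25,4.6,0],[0,0,0]],[[1.25,4.6,0],[0,0,0]],[[1.25,4.6,0],[0,0,0]]]' 
python3 -m crank '[[[1.24,4.7,1],[0,0,0]],[[1.24,4.7,3],[0,0,0]],[[1.24,4.7,3],[0,0,0]],[[1.24,4.7,3],[0,0,0]],[[0,0,3],[0,0,0]],[[0,0,0],[0,0,0]],[[0,0,0],[0,0,0]]]' 
python3 -c "
from h import *
go((.5692,-.0665,.034),15.6)"
```

```text
time_s: 2.1
position: [0.4699, 0.1066, 0.2926]
tcp_rot: [[0.963, 0.269, 0.0], [0.269, -0.963, 0.0], [0.0, -0.0, -1.0]]
force: [0.8, 0.6, 0.0]
opening: 1.001
time_s: 2.8
position: [0.5578, -0.0431, 0.1735]
tcp_rot: [[0.963, 0.269, -0.002], [0.269, -0.963, 0.001], [-0.002, -0.001, -1.0]]
force: [-0.7, -0.5, 0.4]
opening: 1.003
t 2.8 pos [ 0.5578 -0.0431  0.1735] phi 15.63 F [-0.7 -0.5  0.4] open 1.003
turn now [-0.0014  0.002   0.0006] shift if not turned [ 0.5   2.58 13.94] shift after turn [ 0.47  2.56 13.95] j [-16.  29.  94.   0.  57. -32.]
```

```bash
python3 -m crank '[[[0.25,1.3,0],[0,0,0]],[[0.22,1.26,0],[0,0,0]],[[0,0,3],[0,0,0]],[[0,0,3],[0,0,0]],[[0,0,3],[0,0,0]],[[0,0,2],[0,0,0]],[[0,0,0],[0,0,0]],[[0,0,0],[0,0,0]],[[0,0,0],[0,0,0]]]' -0.3
python3 -c "
from h import *
go((.5692,-.0665,.034),15.6)
c=capture('side');cv2.imwrite('pics/s1.png',cv2.resize(c['pixels'][120:280,200:400,::-1],None,fx=3.5,fy=3.5))"
```

```text
time_s: 3.7
position: [0.5717, -0.0676, 0.0656]
tcp_rot: [[0.963, 0.27, 0.004], [0.27, -0.963, -0.001], [0.003, 0.002, -1.0]]
force: [-1.2, 0.3, 1.0]
opening: 0.652
t 3.7 pos [ 0.5717 -0.0676  0.0656] phi 15.64 F [-1.2  0.3  1. ] open 0.652
turn now [ 0.0022 -0.0033  0.0006] shift if not turned [-0.22 -0.18  3.16] shift after turn [-0.21 -0.17  3.16] j [-18.  39.  96.  -0.  44. -33.]
```

View pics/s1.png

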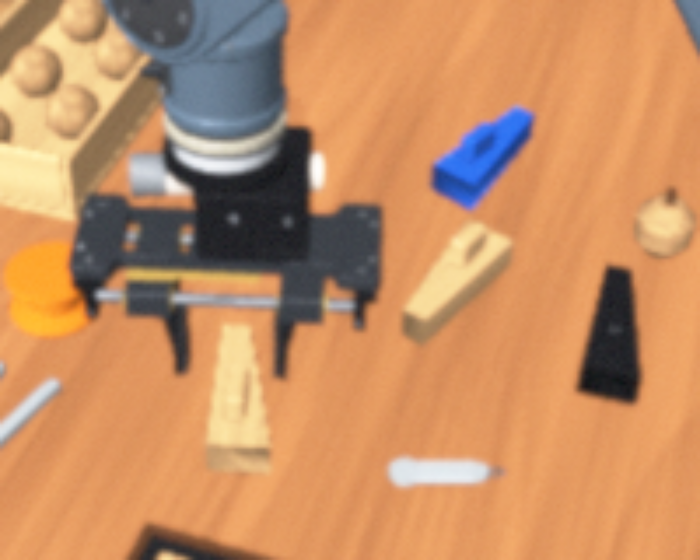

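```bash
python3 -m crank '[[[-0.21,-0.17,0],[0.002,-0.003,0]],[[0,0,1],[0,0,0]],[[0,0,1],[0,0,0]],[[0,0,0.7],[0,0,0]],[[0,0,0.3],[0,0,0]],[[0,0,0],[0,0,0]],[[0,0,0],[0,0,0]]]'
python3 -c "
from h import *
go((.5692,-.0665,.034),15.6)"
```

```text
time_s: 4.45
position: [0.5674, -0.0659, 0.0336]
tcp_rot: [[0.963, 0.269, -0.004], [0.269, -0.963, 0.001], [-0.003, -0.002, -1.0]]
force: [0.6, -0.0, -0.2]
opening: 0.649
t 4.45 pos [ 0.5674 -0.0659  0.0336] phi 15.63 F [ 0.6 -0.  -0.2] open 0.649
turn now [-0.0021  0.0032  0.0006] shift if not turned [ 0.15  0.11 -0.05] shift after turn [ 0.15  0.11 -0.04] j [-18.  42.  97.  -0.  41. -33.]
```

```bash
python3 -m crank '[[[0.12,0.1,0],[-0.002,0.003,0]],[[0,0,0],[0,0,0]],[[0,0,0],[0,0,0]]]'
python3 -m crank '[[[0,0,0],[0,0,0]],[[0,0,0],[0,0,0]],[[0,0,0],[0,0,0]],[[0,0,0],[0,0,0]],[[0,0,0],[0,0,0]],[[0,0,0],[0,0,0]],[[0,0,0],[0,0,0]],[[0,0,0],[0,0,0]]]' 1
python3 -m crank '[[[0,0,-1],[0,0,0]],[[0,0,-2],[0,0,0]],[[0,0,-3],[0,0,0]],[[0,0,-3],[0,0,0]],[[0,0,-3],[0,0,0]],[[0,0,0],[0,0,0]]]'
python3 -c "
from h import *
go((.5692,-.0665,.034),15.6)
c=capture('side');cv2.imwrite('pics/s2.png',cv2.resize(c['pixels'][120:280,200:400,::-1],None,fx=3.5,fy=3.5))"
```

```text
time_s: 4.75
position: [0.569, -0.0665, 0.0341]
tcp_rot: [[0.963, 0.269, 0.001], [0.269, -0.963, -0.0], [0.001, 0.0, -1.0]]
force: [0.2, -0.1, -0.5]
opening: 0.651
time_s: 5.55
position: [0.5687, -0.0664, 0.0337]
tcp_rot: [[0.963, 0.269, -0.0], [0.269, -0.963, 0.0], [-0.0, -0.0, -1.0]]
force: [-0.5, 0.5, -0.2]
opening: 0.158
time_s: 6.15
position: [0.5718, -0.0673, 0.1586]
tcp_rot: [[0.963, 0.27, 0.009], [0.27, -0.963, -0.003], [0.008, 0.005, -1.0]]
force: [0.6, 0.4, -1.0]
opening: 0.155
t 6.15 pos [ 0.5718 -0.0673  0.1586] phi 15.64 F [ 0.6  0.4 -1. ] open 0.155
turn now [ 0.0054 -0.0083  0.0007] shift if not turned [-0.34 -0.21 12.46] shift after turn [-0.23 -0.15 12.46] j [-18.  31.  93.   0.  55. -33.]
```

View pics/s2.png

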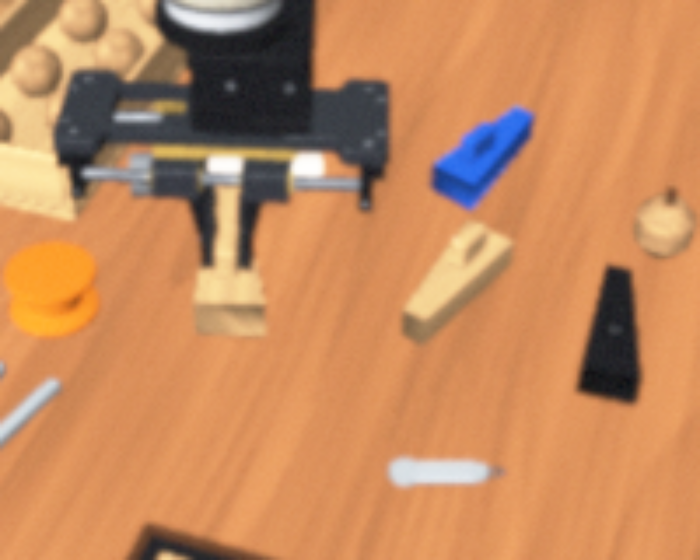

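```bash
python3 -m crank '[[[0,0,-1],[0,0,0.145]],[[0,0,-1],[0,0,0.145]],[[0,0,0],[0,0,0]]]'
python3 -c "
from h import *
go((.4827,.1592,.11),-1)"
```

```text
time_s: 6.5
position: [0.5688, -0.0664, 0.1737]
tcp_rot: [[1.0, -0.017, 0.0], [-0.017, -1.0, -0.0], [0.0, 0.0, -1.0]]
force: [0.4, 0.5, -1.1]
opening: 0.159
t 6.5 pos [ 0.5688 -0.0664  0.1737] phi -0.97 F [ 0.4  0.5 -1.1] open 0.159
turn now [ 0.     -0.0002  0.0005] shift if not turned [ -8.99 -22.42   6.37] shift after turn [ -9.   -22.41   6.37] j [-18.  30.  93.   0.  58. -17.]
```

```bash
python3 -m crank '[[[-1.3,-3.2,0],[0,0,0]],[[-1.3,-3.2,0],[0,0,0]],[[-1.3,-3.2,0],[0,0,0]],[[-1.3,-3.2,0],[0,0,0]],[[-1.3,-3.2,0],[0,0,0]],[[-1.3,-3.2,0],[0,0,0]],[[-1.2,-3.2,1],[0,0,0]],[[0,0,2],[0,0,0]],[[0,0,2],[0,0,0]],[[0,0,1.2],[0,0,0]],[[0,0,0],[0,0,0]],[[0,0,0],[0,0,0]]]'
python3 -c "
from h import *
go((.4827,.1592,.11),-1)
for n in ('side','top'):
  c=capture(n);b=(160,170,360,340) if n=='side' else (80,160,240,290)
  cv2.imwrite('pics/p1%s.png'%n,cv2.resize(c['pixels'][b[1]:b[3],b[0]:b[2],::-1],None,fx=3.5,fy=3.5))"
```

```text
time_s: 7.7
position: [0.4826, 0.1588, 0.1114]
tcp_rot: [[1.0, -0.017, -0.001], [-0.017, -1.0, -0.0], [-0.001, 0.0, -1.0]]
force: [-0.2, 0.6, -1.2]
opening: 0.16
t 7.7 pos [0.4826 0.1588 0.1114] phi -0.96 F [-0.2  0.6 -1.2] open 0.16
turn now [0.0001 0.0009 0.0008] shift if not turned [ 0.   -0.04  0.14] shift after turn [ 0.   -0.04  0.14] j [  6.  31. 105.   0.  44.   7.]
```

View pics/p1side.png

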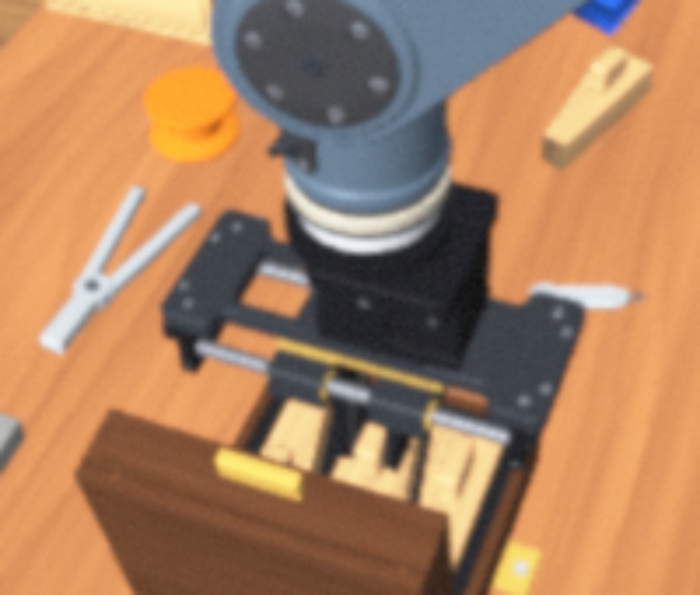

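View pics/p1top.png

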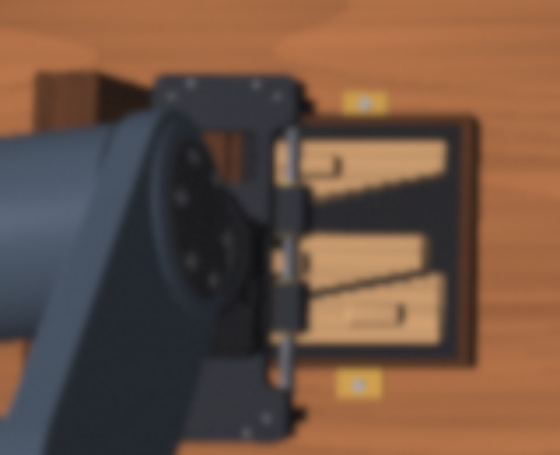

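```bash
cat >> h.py <<'E'
def over(c,ws,b,f,fn):
    im=cv2.resize(np.ascontiguousarray(c["pixels"][:,:,::-1]),None,fx=f,fy=f,interpolation=cv2.INTER_CUBIC)
    rb=np.array([[5,-5],[39,-5],[39,9],[5,9]])/1000
    for (yaw,x,y,z) in ws:
        a=np.radians(yaw);R=np.array([[np.cos(a),-np.sin(a)],[np.sin(a),np.cos(a)]])
        for P,h in ((TRAP,.03),(rb,.052)):
            T=np.c_[P@R.T+[x,y],np.full(4,z+h)]
            cv2.polylines(im,[((proj(c,T)+.5)*f*16-8).astype(int)],True,(0,255,0),1,cv2.LINE_AA,shift=4)
    cv2.imwrite(fn,im[b[1]*f:b[3]*f,b[0]*f:b[2]*f])
def held(off=(0.022,0.002),dz=.0337):
    s=read_state();R=np.array(s["tcp_rot"]);yaw=np.arctan2(R[1,0],R[0,0])+np.pi/2
    o=s["position"][:2]-np.array([[np.cos(yaw),-np.sin(yaw)],[np.sin(yaw),np.cos(yaw)]])@off
    return (np.degrees(yaw),o[0],o[1],s["position"][2]-dz)
E
python3 - <<'E'
from h import *
P=[(89.2,.5503,.1357,.01),(-90.9,.4513,.138,.01)]
print(held())
over(capture('top'),P+[held()],(150,190,225,275),8,'pics/o1.png')
over(capture('side'),P+[held()],(220,250,340,330),6,'pics/o2.png')
E
```

```text
(np.float64(89.01480401966636), np.float64(0.4849978460415639), np.float64(0.13682209374281357), np.float64(0.07858330460202065))
```

View pics/o1.png

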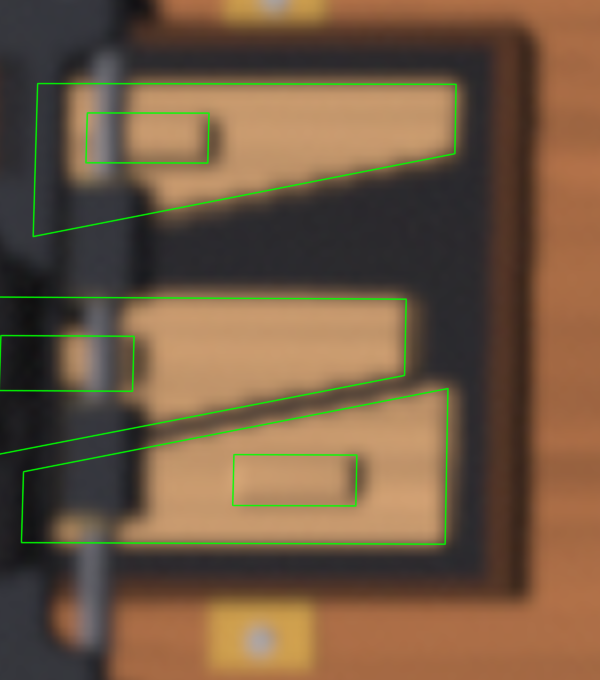

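View pics/o2.png

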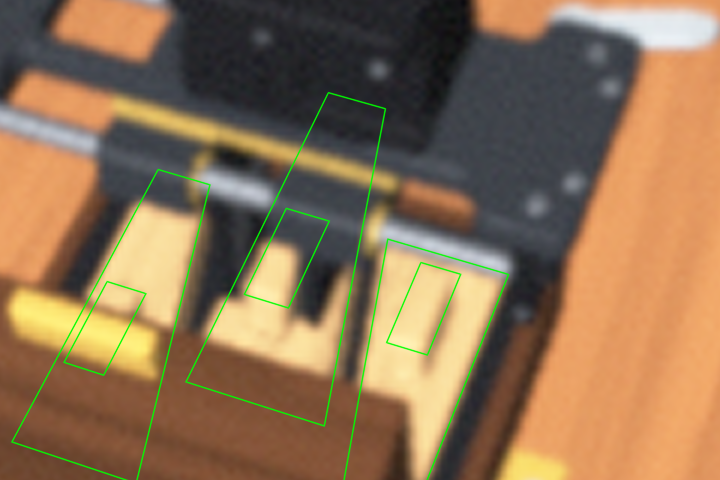

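```bash
python3 -m crank '[[[-0.04,-0.03,1],[0,0,0]],[[0,0,1.5],[0,0,0]],[[0,0,1],[0,0,0]],[[0,0,0.5],[0,0,0]],[[0,0,0.5],[0,0,0]],[[0,0,0.5],[0,0,0]],[[0,0,0.4],[0,0,0]],[[0,0,0.3],[0,0,0]],[[0,0,0],[0,0,0]]]'
python3 -c "
from h import *
print(held());go((.4827,.1592,.0437),-1)"
```

```text
time_s: 8.8
position: [0.4822, 0.1594, 0.0545]
tcp_rot: [[1.0, -0.017, -0.0], [-0.017, -1.0, -0.0], [-0.0, 0.0, -1.0]]
force: [0.2, 0.4, -0.4]
opening: 0.155
(np.float64(89.01848792263434), np.float64(0.4837795801220203), np.float64(0.13732189219805194), np.float64(0.020796082336246295))
t 8.8 pos [0.4822 0.1594 0.0545] phi -0.98 F [ 0.2  0.4 -0.4] open 0.155
turn now [0.0001 0.0004 0.0003] shift if not turned [0.06 0.01 1.08] shift after turn [0.05 0.01 1.08] j [  6.  37. 106.  -0.  36.   7.]
```

```bash
python3 -m crank '[[[0,0,0.4],[0,0,0]],[[0,0,0.3],[0,0,0]],[[0,0,0.2],[0,0,0]],[[0,0,0.1],[0,0,0]],[[0,0,0],[0,0,0]],[[0,0,0],[0,0,0]]]'
python3 -c "
from h import *
print(held());go((.4827,.1592,.0437),-1)"
```

```text
time_s: 9.4
position: [0.4823, 0.1594, 0.0448]
tcp_rot: [[1.0, -0.017, 0.0], [-0.017, -1.0, 0.0], [0.0, -0.0, -1.0]]
force: [-0.5, 0.0, -0.5]
opening: 0.156
(np.float64(89.01247559544), np.float64(0.4839557350487834), np.float64(0.1373206921426313), np.float64(0.011083386230465488))
t 9.4 pos [0.4823 0.1594 0.0448] phi -0.99 F [-0.5  0.  -0.5] open 0.156
turn now [-0.     -0.      0.0002] shift if not turned [0.04 0.01 0.11] shift after turn [0.04 0.01 0.11] j [  6.  38. 107.   0.  35.   7.]
```

```bash
python3 -m crank '[[[0,0,0.1],[0,0,0]],[[0,0,0],[0,0,0]],[[0,0,0],[0,0,0]]]'
python3 -m crank '[[[0,0,0],[0,0,0]],[[0,0,0],[0,0,0]],[[0,0,0],[0,0,0]],[[0,0,0],[0,0,0]]]' 0.35
python3 -m crank '[[[0,0,-0.5],[0,0,0]],[[0,0,-1],[0,0,0]],[[0,0,-2],[0,0,0]],[[0,0,-4],[0,0,0]],[[0,0,-4],[0,0,0]],[[0,0,-4],[0,0,0]],[[0.3,4,0],[0,0,0]],[[0.3,4,0],[0,0,0]],[[0.3,4,0],[0,0,0]],[[0.3,4,0],[0,0,0]],[[0.3,4,0],[0,0,0]],[[0,4,0],[0,0,0]]]'
python3 -c "
from h import *
c=capture('top')
for n,b in [('P4',(148,196,212,222)),('G',(148,216,212,264))]:
    r,q,X=wedge(c,b,80,.04);print(n,r[0],r[1].round(4),r[2].round(4),q.round(1).tolist())
cv2.imwrite('pics/t3.png',cv2.resize(c['pixels'][160:290,80:240,::-1],None,fx=4,fy=4,interpolation=cv2.INTER_CUBIC))
# W2 rib
a=np.radians(-110.55);R=np.array([[np.cos(a),-np.sin(a)],[np.sin(a),np.cos(a)]])
print(np.array([.463,-.2547])+R@[.022,.002])
go((.4571,-.276,.16),-20.5)"
```

```text
time_s: 9.7
position: [0.4823, 0.1594, 0.0438]
tcp_rot: [[1.0, -0.017, 0.0], [-0.017, -1.0, -0.0], [0.0, 0.0, -1.0]]
force: [0.3, 0.3, -0.3]
opening: 0.157
time_s: 10.1
position: [0.4824, 0.1593, 0.0438]
tcp_rot: [[1.0, -0.017, 0.0], [-0.017, -1.0, -0.0], [0.0, 0.0, -1.0]]
force: [1.0, -0.2, 0.2]
opening: 0.319
time_s: 11.3
position: [0.4934, -0.0825, 0.1998]
tcp_rot: [[1.0, -0.017, 0.002], [-0.017, -1.0, -0.001], [0.002, 0.001, -1.0]]
force: [0.6, 0.5, -0.0]
opening: 0.329
P4 89.43775630864131 [0.5501 0.1356] [0.0002 0.001  0.0003 0.0011] [[206.3, 208.7], [153.4, 219.4], [154.3, 200.1], [207.0, 199.9]]
G -101.04953956967249 [0.4621 0.1311] [0.0302 0.0225 0.0262 0.0194] [[211.4, 269.6], [152.3, 256.1], [152.4, 228.3], [211.4, 228.3]]
[ 0.45715019 -0.27600211]
t 11.35 pos [ 0.4945 -0.0886  0.2   ] phi -1.14 F [ 1.  -3.   0.7] open 0.325
turn now [ 0.0052 -0.0045  0.3379] shift if not turned [-3.38 18.79  4.1 ] shift after turn [ 3.06 18.86  4.  ] j [-23.  23. 101.  -0.  56. -21.]
```

View pics/t3.png

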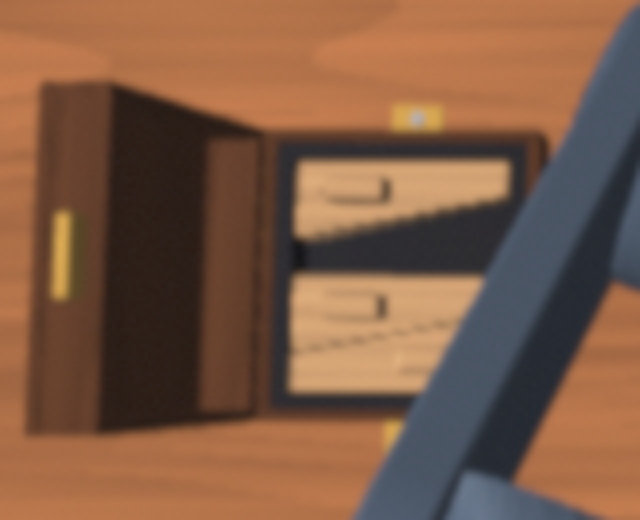

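```bash
python3 -m crank '[[[0,0,0],[0,0,0.113]],[[0,0,0],[0,0,0.113]],[[0,0,0],[0,0,0.112]],[[0.6,3.7,0],[0,0,0]],[[0.6,3.7,0],[0,0,0]],[[0.6,3.7,0],[0,0,0]],[[0.6,3.7,1],[0,0,0]],[[0.6,3.7,3],[0,0,0]],[[0,0,0],[0,0,0]],[[0,0,0],[0,0,0]]]' -0.3
python3 -c "
from h import *
go((.4571,-.276,.08),-20.5)
c=capture('top')
r,q,X=wedge(c,(148,216,212,264),80,.04)
cv2.imwrite('pics/t4.png',cv2.resize(c['pixels'][180:280,140:240,::-1],None,fx=6,fy=6,interpolation=cv2.INTER_CUBIC))
"
```

```text
time_s: 12.35
position: [0.4562, -0.2647, 0.1586]
tcp_rot: [[0.937, -0.35, -0.001], [-0.35, -0.937, 0.002], [-0.002, -0.001, -1.0]]
force: [-0.2, -0.1, 0.0]
opening: 0.649
t 12.35 pos [ 0.4562 -0.2647  0.1586] phi -20.48 F [-0.2 -0.1  0. ] open 0.649
turn now [-0.0011  0.0017  0.0004] shift if not turned [0.49 1.04 7.86] shift after turn [0.48 1.03 7.86] j [-42.  28. 100.   0.  52. -22.]
```

View pics/t4.png

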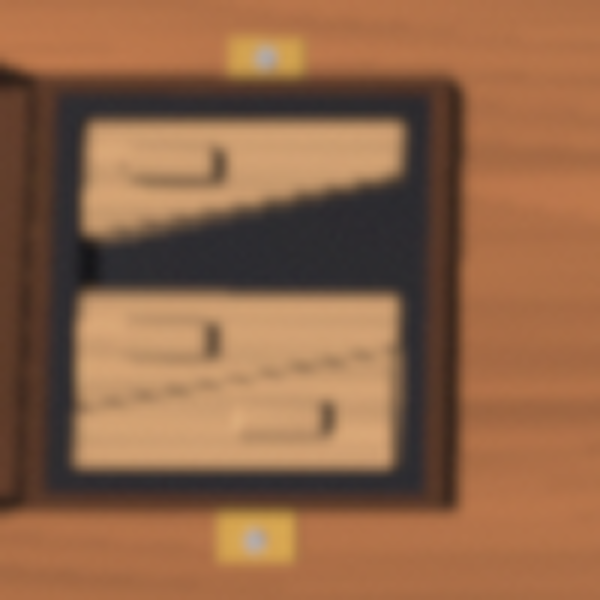

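```bash
python3 - <<'E'
from h import *
c=capture('top')
for thr in (75,85):
    q,m=quad(c,(147,220,214,264),thr);X=onz(c,q,.04);print((X*1000).round(1).tolist())
    q,m=quad(c,(147,194,214,223),thr);X=onz(c,q,.04);print((X*1000).round(1).tolist())
E
python3 -m crank '[[[0.24,0.52,0],[0,0,0]],[[0.24,0.52,0],[0,0,0]],[[0,0,2.5],[0,0,0]],[[0,0,2.5],[0,0,0]],[[0,0,2],[0,0,0]],[[0,0,0],[0,0,0]],[[0,0,0],[0,0,0]]]'
python3 -c "
from h import *
go((.4571,-.276,.034),-20.5)"
```

```text
[[499.2, 75.8], [433.6, 78.3], [435.2, 198.3], [502.6, 198.6]]
[[545.4, 75.7], [521.8, 197.0], [567.0, 195.6], [566.1, 74.1]]
[[498.4, 77.2], [434.6, 79.3], [436.0, 197.4], [501.5, 197.9]]
[[565.1, 75.3], [546.0, 76.6], [523.5, 196.1], [566.6, 194.8]]
time_s: 13.15
position: [0.4583, -0.2763, 0.0891]
tcp_rot: [[0.938, -0.347, 0.0], [-0.347, -0.938, -0.0], [0.0, 0.0, -1.0]]
force: [0.3, 0.2, 0.8]
opening: 0.649
t 13.15 pos [ 0.4583 -0.2763  0.0891] phi -20.32 F [0.3 0.2 0.8] open 0.649
turn now [ 0.0001 -0.0003  0.0031] shift if not turned [-0.12  0.02  5.51] shift after turn [-0.12  0.02  5.51] j [-43.  35. 102.  -0.  44. -23.]
```

```bash
python3 -m crank '[[[-0.12,0,1.5],[0,0,0.003]],[[0,0,1.5],[0,0,0]],[[0,0,1.5],[0,0,0]],[[0,0,0.7],[0,0,0]],[[0,0,0.3],[0,0,0]],[[0,0,0],[0,0,0]],[[0,0,0],[0,0,0]]]'
python3 -c "
from h import *
go((.4571,-.276,.034),-20.5)
over(capture('top'),[],(300,200,400,290),6,'pics/o3.png')
over(capture('side'),[],(280,140,400,250),6,'pics/o4.png')"
```

```text
time_s: 13.85
position: [0.4572, -0.2762, 0.0346]
tcp_rot: [[0.937, -0.35, 0.001], [-0.35, -0.937, -0.001], [0.001, 0.001, -1.0]]
force: [-0.1, 0.2, 0.0]
opening: 0.648
t 13.85 pos [ 0.4572 -0.2762  0.0346] phi -20.52 F [-0.1  0.2  0. ] open 0.648
turn now [ 0.0006 -0.0015 -0.0003] shift if not turned [-0.02 -0.01  0.06] shift after turn [-0.02 -0.01  0.06] j [-43.  40. 103.   0.  36. -23.]
```

View pics/o4.png

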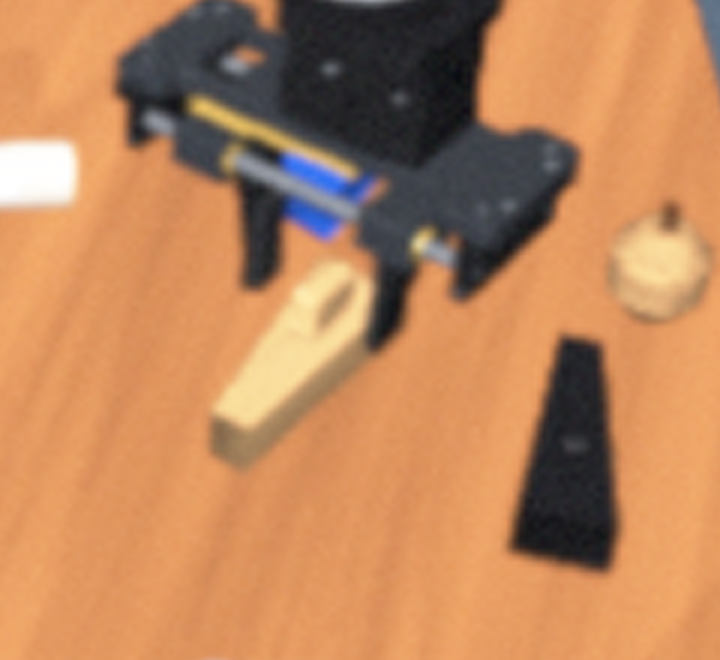

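```bash
python3 -m crank '[[[0,0,0],[0,0,0]],[[0,0,0],[0,0,0]],[[0,0,0],[0,0,0]],[[0,0,0],[0,0,0]],[[0,0,0],[0,0,0]],[[0,0,0],[0,0,0]],[[0,0,0],[0,0,0]],[[0,0,0],[0,0,0]]]' 1
python3 -m crank '[[[0,0,-1],[0,0,0]],[[0,0,-2],[0,0,0]],[[0,0,-3],[0,0,0]],[[0,0,-3],[0,0,0]],[[0,0,-3],[0,0,0]],[[0,0,-1],[0,0,-0.114]],[[0,0,0],[0,0,-0.113]],[[0,0,0],[0,0,-0.113]],[[0,0,0],[0,0,0]]]'
python3 -c "
from h import *
go((.5188,.1145,.112),-1)"
```

```text
time_s: 14.75
position: [0.4567, -0.2757, 0.0337]
tcp_rot: [[0.937, -0.351, -0.0], [-0.351, -0.937, 0.0], [-0.0, -0.0, -1.0]]
force: [-0.1, 0.6, 0.2]
opening: 0.161
time_s: 15.65
position: [0.4565, -0.2756, 0.1645]
tcp_rot: [[1.0, -0.018, 0.0], [-0.018, -1.0, -0.0], [0.0, 0.0, -1.0]]
force: [0.1, 0.7, -0.7]
opening: 0.154
t 15.65 pos [ 0.4565 -0.2756  0.1645] phi -1.05 F [ 0.1  0.7 -0.7] open 0.154
turn now [ 0.0003 -0.0003 -0.0009] shift if not turned [  5.51 -39.12   5.24] shift after turn [  5.54 -39.11   5.25] j [-43.  28.  99.  -0.  54. -42.]
```

```bash
python3 -m crank '[[[0.55,-3.9,0],[0,0,0]],[[0.55,-3.9,0],[0,0,0]],[[0.55,-3.9,0],[0,0,0]],[[0.55,-3.9,0],[0,0,0]],[[0.55,-3.9,0],[0,0,0]],[[0.55,-3.9,0],[0,0,0]],[[0.55,-3.9,0],[0,0,0]],[[0.55,-3.9,0],[0,0,0]],[[0.55,-3.9,0],[0,0,0]],[[0.55,-3.9,0],[0,0,0]],[[0,0,2],[0,0,0]],[[0,0,2],[0,0,0]]]'
python3 -m crank '[[[0,0,1.2],[0,0,0]],[[0,0,0],[0,0,0]],[[0,0,0],[0,0,0]]]'
python3 -c "
from h import *
go((.5188,.1145,.112),-1)"
```

```text
time_s: 16.85
position: [0.5193, 0.1149, 0.1241]
tcp_rot: [[1.0, -0.018, 0.002], [-0.018, -1.0, -0.0], [0.002, -0.0, -1.0]]
force: [-0.5, -0.1, -1.6]
opening: 0.158
time_s: 17.15
position: [0.519, 0.1129, 0.1119]
tcp_rot: [[1.0, -0.02, -0.0], [-0.02, -1.0, 0.0], [-0.0, -0.0, -1.0]]
force: [0.2, 0.1, -0.4]
opening: 0.157
t 17.15 pos [0.519  0.1129 0.1119] phi -1.13 F [ 0.2  0.1 -0.4] open 0.157
turn now [-0.      0.0001 -0.0022] shift if not turned [-0.02 -0.16 -0.01] shift after turn [-0.02 -0.16 -0.01] j [  0.  32. 101.   0.  46.   1.]
```

```bash
python3 -m crank '[[[-0.02,-0.16,0],[0,0,-0.002]],[[0,0,0],[0,0,0]]]'
python3 - <<'E'
from h import *
h=list(held());a=np.radians(h[0]-180);s=read_state();R=np.array([[np.cos(a),-np.sin(a)],[np.sin(a),np.cos(a)]])
o=s["position"][:2]-R@[.022,.002];H=(h[0]-180,o[0],o[1],s["position"][2]-.0337);print(H)
W=[(89.4,.5502,.1356,.01),(-90.9,.4513,.138,.01),(88.8,.4843,.1372,.01)]
over(capture('top'),W+[H],(145,190,225,275),8,'pics/o5.png')
over(capture('side'),W+[H],(220,240,340,330),6,'pics/o6.png')
E
```

```text
time_s: 17.35
position: [0.5192, 0.1147, 0.1126]
tcp_rot: [[1.0, -0.017, 0.002], [-0.017, -1.0, 0.0], [0.002, -0.0, -1.0]]
force: [-0.0, -0.7, -1.7]
opening: 0.159
(np.float64(-90.96514983581142), np.float64(0.5176168706277946), np.float64(0.13672409729864887), np.float64(0.07892690531483504))
```

View pics/o5.png

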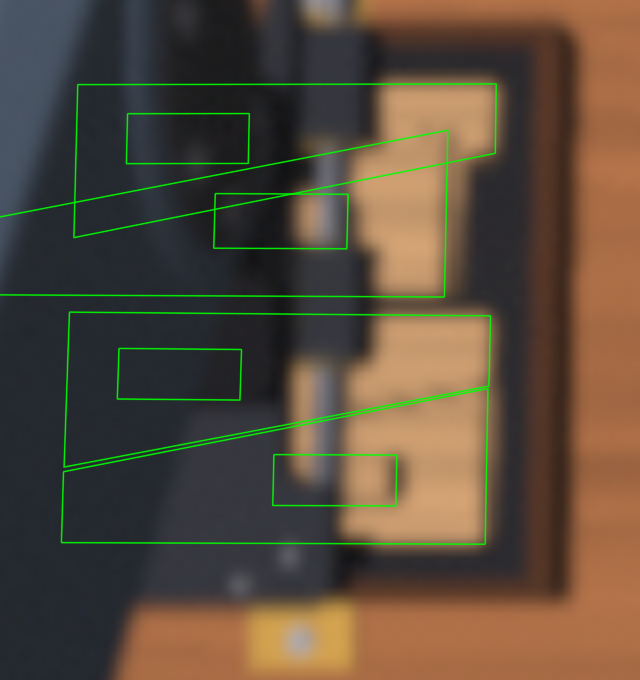

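View pics/o6.png

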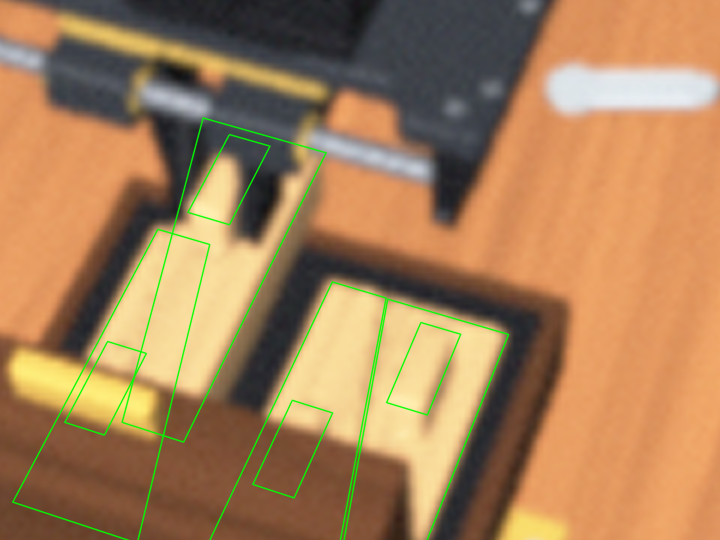

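```bash
python3 -m crank '[[[-0.02,0,1],[0,0,0]],[[0,0,1.5],[0,0,0]],[[0,0,0.6],[0,0,0]],[[0,0,0.3],[0,0,0]],[[0,0,0.2],[0,0,0]],[[0,0,0],[0,0,0]]]'
python3 -c "
from h import *
go((.5187,.1145,.0437),-1)"
python3 -m crank '[[[0,0,0.3],[0,0,0]],[[0,0,0.3],[0,0,0]],[[0,0,0.2],[0,0,0]],[[0,0,0.2],[0,0,0]],[[0,0,0],[0,0,0]]]'
python3 -c "
from h import *
go((.5187,.1145,.0437),-1)"
```

```text
time_s: 18.05
position: [0.5185, 0.1148, 0.0757]
tcp_rot: [[1.0, -0.016, -0.0], [-0.016, -1.0, 0.0], [-0.0, -0.0, -1.0]]
force: [1.0, -0.2, -0.9]
opening: 0.156
t 18.05 pos [0.5185 0.1148 0.0757] phi -0.93 F [ 1.  -0.2 -0.9] open 0.156
turn now [-0.      0.      0.0013] shift if not turned [0.02 0.03 3.2 ] shift after turn [0.02 0.03 3.2 ] j [  0.  36. 103.   0.  41.   1.]
time_s: 18.55
position: [0.5182, 0.1148, 0.0655]
tcp_rot: [[1.0, -0.016, -0.001], [-0.016, -1.0, 0.0], [-0.001, 0.0, -1.0]]
force: [0.3, 0.6, -1.1]
opening: 0.16
t 18.55 pos [0.5182 0.1148 0.0655] phi -0.93 F [ 0.3  0.6 -1.1] open 0.16
turn now [0.     0.0006 0.0013] shift if not turned [0.05 0.03 2.18] shift after turn [0.05 0.03 2.18] j [  0.  37. 103.   0.  40.   1.]
```

```bash
python3 -m crank '[[[0.02,0,0.3],[0,0,0]],[[0,0,0.4],[0,0,0]],[[0,0,0.4],[0,0,0]],[[0,0,0.4],[0,0,0]],[[0,0,0.3],[0,0,0]],[[0,0,0],[0,0,0]]]'
python3 -c "
from h import *
go((.5187,.1145,.0437),-1)"
```

```text
time_s: 19.15
position: [0.5182, 0.1148, 0.0472]
tcp_rot: [[1.0, -0.016, -0.001], [-0.016, -1.0, -0.0], [-0.001, 0.0, -1.0]]
force: [-0.5, 0.7, -1.4]
opening: 0.157
t 19.15 pos [0.5182 0.1148 0.0472] phi -0.93 F [-0.5  0.7 -1.4] open 0.157
turn now [0.     0.0012 0.0012] shift if not turned [0.05 0.03 0.35] shift after turn [0.05 0.03 0.35] j [  0.  39. 103.  -0.  38.   1.]
```

```bash
python3 -m crank '[[[0,0,0.2],[0,0,0]],[[0,0,0.13],[0,0,0]],[[0,0,0],[0,0,0]],[[0,0,0],[0,0,0]]]'
python3 -m crank '[[[0,0,0],[0,0,0]],[[0,0,0],[0,0,0]],[[0,0,0],[0,0,0]],[[0,0,0],[0,0,0]]]' 0.35
python3 -m crank '[[[0,0,-0.5],[0,0,0]],[[0,0,-1],[0,0,0]],[[0,0,-2],[0,0,0]],[[0,0,-4],[0,0,0]],[[0,0,-4],[0,0,0]],[[0,0,-4],[0,0,0]],[[0.3,4,0],[0,0,0]],[[0.3,4,0],[0,0,0]],[[0.3,4,0],[0,0,0]],[[0.3,4,0],[0,0,0]],[[0.3,4,0],[0,0,0]],[[0,4,0],[0,0,0]]]'
python3 -m crank '[[[0,4,0],[0,0,0]],[[0,4,0],[0,0,0]],[[0,4,0],[0,0,0]],[[0,0,0],[0,0,0]]]' 1
python3 - <<'E'
from h import *
s=capture('side');c=capture('top');go((.5,-.2,.2),-1)
cv2.imwrite('pics/t6.png',cv2.resize(c['pixels'][170:280,80:225,::-1],None,fx=5,fy=5,interpolation=cv2.INTER_CUBIC))
cv2.imwrite('pics/s6.png',cv2.resize(s['pixels'][260:380,180:330,::-1],None,fx=4.5,fy=4.5,interpolation=cv2.INTER_CUBIC))
E
```

```text
time_s: 19.55
position: [0.5187, 0.1148, 0.0445]
tcp_rot: [[1.0, -0.016, 0.0], [-0.016, -1.0, -0.0], [0.0, 0.0, -1.0]]
force: [0.1, 0.2, -0.8]
opening: 0.157
time_s: 19.95
position: [0.5188, 0.1148, 0.0446]
tcp_rot: [[1.0, -0.016, 0.0], [-0.016, -1.0, 0.0], [0.0, -0.0, -1.0]]
force: [0.0, 1.0, -0.1]
opening: 0.319
time_s: 21.15
position: [0.5299, -0.1271, 0.2005]
tcp_rot: [[1.0, -0.016, 0.002], [-0.016, -1.0, -0.001], [0.002, 0.001, -1.0]]
force: [0.8, 0.9, 0.2]
opening: 0.326
time_s: 21.55
position: [0.5284, -0.2511, 0.2006]
tcp_rot: [[1.0, -0.021, 0.003], [-0.021, -1.0, -0.004], [0.003, 0.004, -1.0]]
force: [-0.2, -0.6, 0.2]
opening: 0.053
t 21.65 pos [ 0.5274 -0.2461  0.1999] phi -1.06 F [-0.4  1.1 -0.4] open 0.022
turn now [-0.0004 -0.0002 -0.001 ] shift if not turned [-2.82 -4.56 -0.  ] shift after turn [-2.82 -4.56 -0.01] j [-36.  28.  90.   0.  62. -35.]
```

View pics/t6.png

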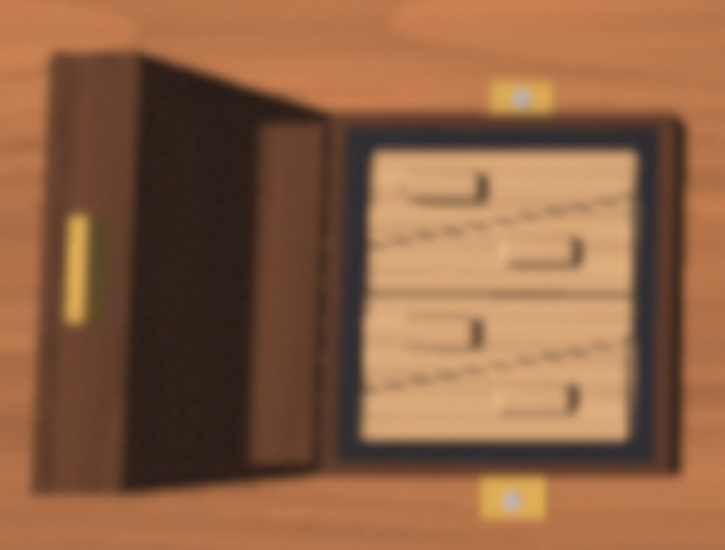

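View pics/s6.png

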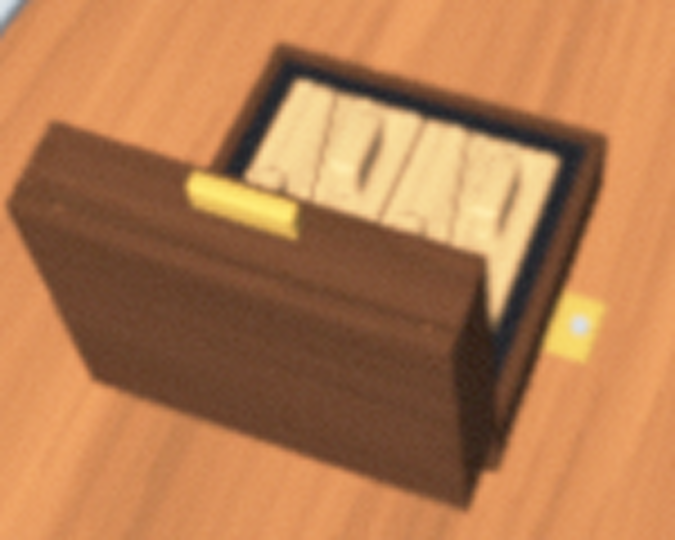

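Run:
```python
from h import *
c=capture('top');s=capture('side')
for th in np.arange(1.65,2.0,.05):
    out=[]
    for a in (0,.037):
        y=.2159-.158*np.cos(th)+a*np.sin(th);z=.04+.158*np.sin(th)+a*np.cos(th)
        out+=[[.5008+dx,y,z] for dx in (.0835,-.0835)]
    print(th.round(2),"top",((proj(c,out)-[80,170])*5).round(0).tolist(),"side",((proj(s,out)-[180,260])*4.5).round(0).tolist(),"edge",np.round(out[2],3))
```

```text
1.65 top [[156.0, 54.0], [146.0, 500.0], [62.0, 56.0], [50.0, 500.0]] side [[63.0, 106.0], [500.0, 236.0], [15.0, 190.0], [465.0, 331.0]] edge [0.584 0.265 0.195]
1.7 top [[136.0, 54.0], [125.0, 500.0], [46.0, 58.0], [33.0, 500.0]] side [[53.0, 124.0], [493.0, 256.0], [6.0, 211.0], [458.0, 354.0]] edge [0.584 0.273 0.192]
1.75 top [[117.0, 55.0], [106.0, 500.0], [30.0, 59.0], [17.0, 500.0]] side [[43.0, 142.0], [486.0, 277.0], [-3.0, 233.0], [450.0, 378.0]] edge [0.584 0.28  0.189]
1.8 top [[99.0, 56.0], [87.0, 500.0], [15.0, 61.0], [2.0, 499.0]] side [[34.0, 161.0], [478.0, 298.0], [-12.0, 255.0], [443.0, 403.0]] edge [0.584 0.288 0.185]
1.85 top [[81.0, 57.0], [69.0, 500.0], [1.0, 63.0], [-12.0, 499.0]] side [[24.0, 181.0], [471.0, 320.0], [-20.0, 278.0], [435.0, 428.0]] edge [0.584 0.295 0.182]
1.9 top [[64.0, 58.0], [52.0, 500.0], [-11.0, 65.0], [-25.0, 499.0]] side [[15.0, 202.0], [464.0, 343.0], [-27.0, 301.0], [428.0, 453.0]] edge [0.584 0.302 0.178]
1.95 top [[48.0, 60.0], [36.0, 499.0], [-23.0, 67.0], [-36.0, 498.0]] side [[6.0, 223.0], [456.0, 366.0], [-35.0, 324.0], [421.0, 477.0]] edge [0.584 0.309 0.173]
2.0 top [[33.0, 62.0], [21.0, 499.0], [-33.0, 69.0], [-47.0, 498.0]] side [[-2.0, 244.0], [449.0, 390.0], [-41.0, 347.0], [415.0, 502.0]] edge [0.584 0.315 0.168]
```

```bash
python3 -m crank '[[[0,0,-4],[0,0,0]],[[0,0,-4],[0,0,0]],[[0,0,-3],[0,0,0]],[[-0.2,-4.5,0],[0,0,0]],[[-0.2,-4.5,0],[0,0,0]],[[-0.2,-4.5,0],[0,0,0]],[[-0.2,-4.5,0],[0,0,0]],[[-0.2,-4.5,0],[0,0,0]],[[-0.2,-4.5,0],[0,0,0]],[[-0.2,-4.5,0],[0,0,0]],[[-0.2,-4.5,0],[0,0,0]],[[-0.2,-4.5,0],[0,0,0]]]' 1
python3 -m crank '[[[-0.2,-4.5,0],[0,0,0]],[[-0.2,-4.5,0],[0,0,0]],[[-0.2,-4.5,0],[0,0,0]],[[-0.2,-4.5,0],[0,0,0]],[[0,0,0],[0,0,0]],[[0,0,0],[0,0,0]]]'
python3 -c "
from h import *
go((.5,.33,.165),-1)"
```

```text
time_s: 22.95
position: [0.5146, 0.1631, 0.3098]
tcp_rot: [[1.0, -0.014, -0.0], [-0.014, -1.0, 0.0], [-0.0, -0.0, -1.0]]
force: [0.2, 0.1, 0.6]
opening: 0.004
time_s: 23.55
position: [0.5092, 0.3416, 0.3092]
tcp_rot: [[1.0, -0.012, -0.001], [-0.012, -1.0, -0.001], [-0.001, 0.001, -1.0]]
force: [-0.0, -0.2, 0.5]
opening: 0.005
t 23.55 pos [0.5092 0.3416 0.3092] phi -0.67 F [-0.  -0.2  0.5] open 0.005
turn now [0.001  0.001  0.0058] shift if not turned [-0.9   1.16 14.42] shift after turn [-0.9   1.18 14.42] j [23. 25. 78. -0. 78. 24.]
```

```bash
python3 -m crank '[[[-0.9,0.3,3],[0,0,0.006]],[[0,0.3,3],[0,0,0]],[[0,0.3,3],[0,0,0]],[[0,0.3,3],[0,0,0]],[[0,0,2.4],[0,0,0]],[[0,0,0],[0,0,0]],[[0,0,0],[0,0,0]]]'
python3 -c "
from h import *
go((.5,.273,.18),-1)
c=capture('side');cv2.imwrite('pics/s7.png',cv2.resize(c['pixels'][200:400,150:380,::-1],None,fx=3,fy=3))"
```

```text
time_s: 24.25
position: [0.502, 0.3273, 0.1659]
tcp_rot: [[1.0, -0.023, -0.0], [-0.023, -1.0, -0.0], [-0.0, 0.0, -1.0]]
force: [0.4, 0.0, 0.5]
opening: 0.002
t 24.25 pos [0.502  0.3273 0.1659] phi -1.32 F [0.4 0.  0.5] open 0.002
turn now [ 0.0004  0.0004 -0.0056] shift if not turned [-0.07  5.43 -1.41] shift after turn [-0.1   5.43 -1.41] j [22. 32. 89. -0. 59. 24.]
```

View pics/s7.png

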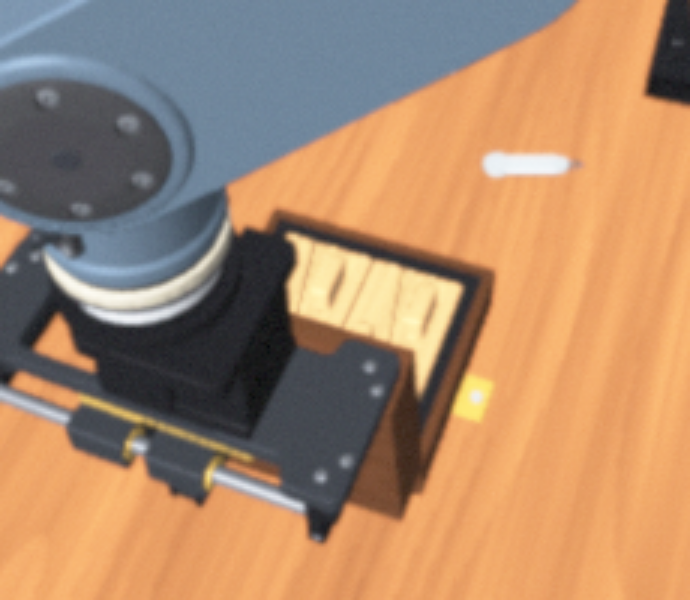

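```bash
python3 -m crank '[[[0,1.2,-0.2],[0,0,0]],[[0,1.2,-0.2],[0,0,0]],[[0,1,-0.2],[0,0,0]],[[0,1,-0.2],[0,0,0]],[[0,1,-0.3],[0,0,0]],[[0,1,-0.3],[0,0,0]],[[0,0,0],[0,0,0]]]'
python3 -c "
from h import *
go((.5,.2386,.1843),-1)"
```

```text
time_s: 25.0
position: [0.5009, 0.2627, 0.1801]
tcp_rot: [[1.0, -0.023, 0.001], [-0.023, -1.0, -0.001], [0.001, 0.001, -1.0]]
force: [0.1, 0.2, 1.0]
opening: 0.004
t 25.0 pos [0.5009 0.2627 0.1801] phi -1.33 F [0.1 0.2 1. ] open 0.004
turn now [ 0.0007 -0.0008 -0.0057] shift if not turned [-0.04  2.41 -0.42] shift after turn [-0.05  2.41 -0.42] j [16. 29. 93. -0. 58. 18.]
```

```bash
python3 -m crank '[[[0,0.8,-0.14],[0,0,0]],[[0,0.8,-0.14],[0,0,0]],[[0,0.8,-0.14],[0,0,0]],[[0,0.95,0],[0,0,0]],[[0,0.95,0],[0,0,0]],[[0,0.95,0],[0,0,0]]]'
python3 -c "
from h import *
go((.5,.1814,.1778),-1)
c=capture('side');cv2.imwrite('pics/s8.png',cv2.resize(c['pixels'][200:400,150:380,::-1],None,fx=3,fy=3))"
```

```text
time_s: 25.6
position: [0.4997, 0.2106, 0.1835]
tcp_rot: [[1.0, -0.022, 0.0], [-0.022, -1.0, -0.0], [0.0, 0.0, -1.0]]
force: [0.8, 2.5, -1.5]
opening: 0.006
t 25.6 pos [0.4997 0.2106 0.1835] phi -1.28 F [ 0.8  2.5 -1.5] open 0.006
turn now [ 0.0002 -0.0005 -0.0048] shift if not turned [0.1  2.92 0.58] shift after turn [0.08 2.92 0.57] j [11. 27. 96. -0. 57. 12.]
```

View pics/s8.png

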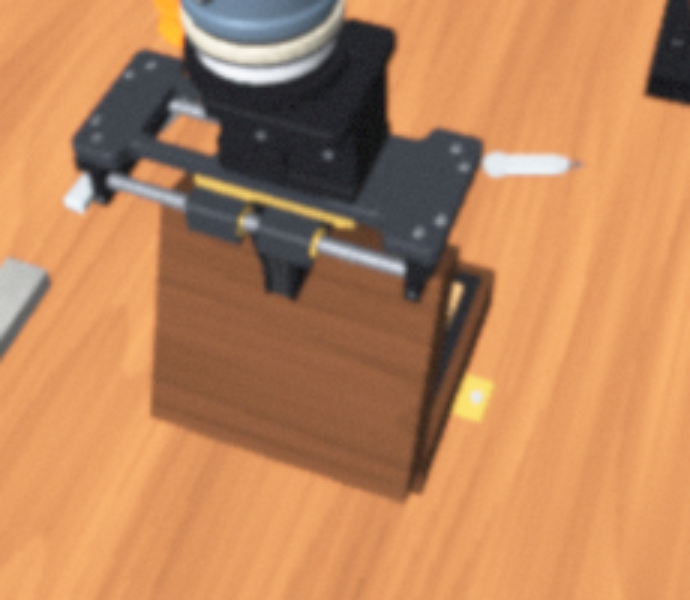

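```bash
python3 -m crank '[[[0,0.97,0.19],[0,0,0]],[[0,0.97,0.19],[0,0,0]],[[0,0.97,0.19],[0,0,0]],[[0,0.88,0.39],[0,0,0]],[[0,0.88,0.39],[0,0,0]],[[0,0.88,0.39],[0,0,0]]]'
python3 -m crank '[[[0,0.79,0.55],[0,0,0]],[[0,0.79,0.55],[0,0,0]],[[0,0.79,0.55],[0,0,0]],[[0,0.66,0.7],[0,0,0]],[[0,0.66,0.7],[0,0,0]],[[0,0.66,0.7],[0,0,0]]]'
python3 -c "
from h import *
go((.5,.0961,.1041),-1)
c=capture('side');cv2.imwrite('pics/s9.png',cv2.resize(c['pixels'][200:400,150:380,::-1],None,fx=3,fy=3))"
```

```text
time_s: 26.25
position: [0.4981, 0.1552, 0.1658]
tcp_rot: [[1.0, -0.022, -0.0], [-0.022, -1.0, -0.0], [-0.0, 0.0, -1.0]]
force: [0.6, 1.4, 1.3]
opening: 0.007
time_s: 26.85
position: [0.4971, 0.1121, 0.128]
tcp_rot: [[1.0, -0.022, -0.0], [-0.022, -1.0, 0.0], [-0.0, -0.0, -1.0]]
force: [-0.1, 0.9, 1.0]
opening: 0.008
t 26.85 pos [0.4971 0.1121 0.128 ] phi -1.28 F [-0.1  0.9  1. ] open 0.008
turn now [-0.0001  0.0004 -0.0048] shift if not turned [0.33 1.6  2.39] shift after turn [0.32 1.6  2.39] j [  0.  30. 104.   0.  47.   1.]
```

View pics/s9.png

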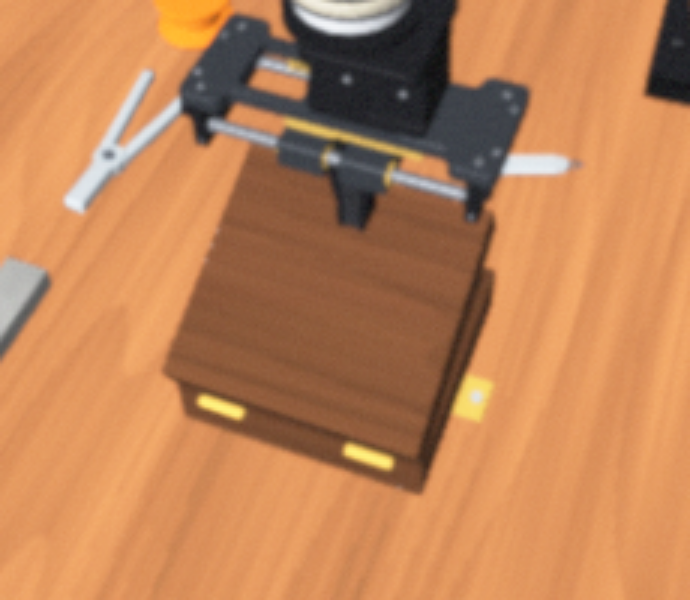

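```bash
python3 -m crank '[[[0,0.5,0.8],[0,0,0]],[[0,0.5,0.8],[0,0,0]],[[0,0.5,0.8],[0,0,0]],[[0,0.3,0.6],[0,0,0]],[[0,0.25,0.6],[0,0,0]],[[0,0.2,0.5],[0,0,0]],[[0,0.1,0.4],[0,0,0]],[[0,0,0.3],[0,0,0]],[[0,0,0],[0,0,0]]]'
python3 -c "
from h import *
go((.5,.0859,.077),-1)"
```

```text
time_s: 27.8
position: [0.4966, 0.0892, 0.0804]
tcp_rot: [[1.0, -0.022, -0.0], [-0.022, -1.0, 0.0], [-0.0, -0.0, -1.0]]
force: [-0.7, 0.0, 0.1]
opening: 0.004
t 27.8 pos [0.4966 0.0892 0.0804] phi -1.27 F [-0.7  0.   0.1] open 0.004
turn now [-0.      0.0004 -0.0047] shift if not turned [0.34 0.32 0.34] shift after turn [0.34 0.32 0.34] j [ -3.  34. 106.   0.  40.  -1.]
```

```bash
python3 -m crank '[[[0,0,0.15],[0,0,0]],[[0,0,0.1],[0,0,0]],[[0,0,0.1],[0,0,0]],[[0,0,0],[0,0,0]]]'
python3 -m crank '[[[0,0,0.1],[0,0,0]],[[0,0,0],[0,0,0]]]'
python3 -m crank '[[[0,0,0.1],[0,0,0]],[[0,0,0],[0,0,0]]]'
```

```text
time_s: 28.2
position: [0.4969, 0.0891, 0.0779]
tcp_rot: [[1.0, -0.022, 0.001], [-0.022, -1.0, -0.0], [0.001, 0.0, -1.0]]
force: [-1.2, -0.3, 5.1]
opening: 0.0
time_s: 28.4
position: [0.497, 0.0891, 0.0778]
tcp_rot: [[1.0, -0.022, 0.001], [-0.022, -1.0, -0.0], [0.001, 0.0, -1.0]]
force: [-2.9, -0.3, 12.5]
opening: 0.005
time_s: 28.6
position: [0.497, 0.0891, 0.0777]
tcp_rot: [[1.0, -0.022, 0.002], [-0.022, -1.0, -0.0], [0.002, 0.0, -1.0]]
force: [-4.5, -0.7, 19.9]
opening: 0.0
```

Hard stop at z = 0.0777 m, which matches a shut lid (77 mm). Now I retreat and check.

```bash
python3 -m crank '[[[0,0,-0.3],[0,0,0]],[[0,0,-1],[0,0,0]],[[0,0,-3],[0,0,0]],[[0,0,-4],[0,0,0]],[[0,0,-4],[0,0,0]],[[0,4,0],[0,0,0]],[[0,4,0],[0,0,0]],[[0,4,0],[0,0,0]],[[0,4,0],[0,0,0]],[[0,4,0],[0,0,0]],[[0,4,0],[0,0,0]],[[0,4,0],[0,0,0]]]'
python3 -m crank '[[[0,0,0],[0,0,0]],[[0,0,0],[0,0,0]],[[0,0,0],[0,0,0]]]'
python3 - <<'E'
from h import *
s=capture('side');c=capture('top')
cv2.imwrite('pics/t10.png',c['pixels'][:,:,::-1]);cv2.imwrite('pics/s10.png',s['pixels'][:,:,::-1])
cv2.imwrite('pics/s11.png',cv2.resize(s['pixels'][250:380,180:350,::-1],None,fx=4,fy=4,interpolation=cv2.INTER_CUBIC))
P=[[.5008+dx,.1369+.079-.158,.077] for dx in (.0835,-.0835)]
print(((proj(s,P)-[180,250])*4).round(0), proj(c,P).round(1));go((0,0,0))
E
```

```text
time_s: 29.8
position: [0.4902, -0.1922, 0.1986]
tcp_rot: [[1.0, -0.022, 0.0], [-0.022, -1.0, 0.0], [0.0, -0.0, -1.0]]
force: [0.9, -0.3, 0.4]
opening: 0.006
time_s: 30.1
position: [0.49, -0.1897, 0.1981]
tcp_rot: [[1.0, -0.022, -0.001], [-0.022, -1.0, 0.001], [-0.001, -0.001, -1.0]]
force: [0.1, -0.2, 0.6]
opening: 0.008
[[239.  33.]
 [544. 115.]] [[211.6 189.4]
 [211.5 265.8]]
t 30.2 pos [ 0.4902 -0.1893  0.1982] phi -1.17 F [-0.6  0.1  0.2] open 0.008
turn now [-0.0007  0.0007 -0.    ] shift if not turned [-49.39 -17.9   19.87] shift after turn [-49.4  -17.92  19.82] j [-33.  24.  98.   0.  58. -32.]
```

View pics/s11.png

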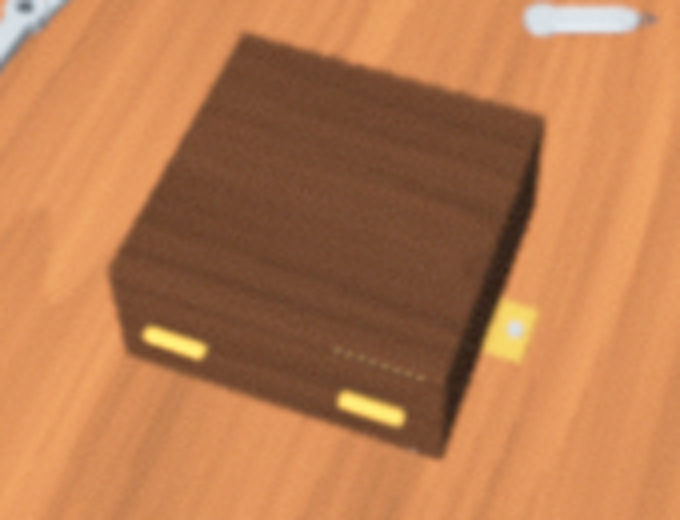

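View pics/t10.png

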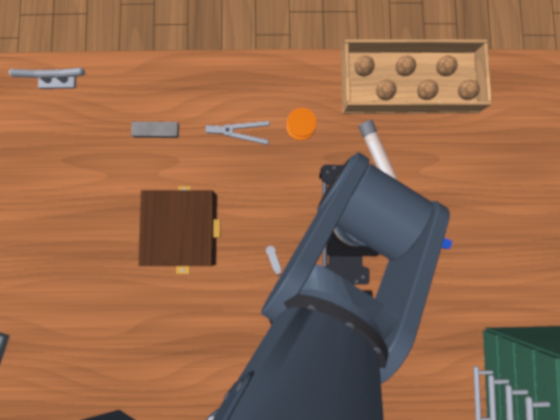

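The lid is shut. In the side crop its free-edge corners are at about (243,35) and (543,117), against (239,33) and (544,115) predicted for a closed lid. The bystanders visible in the top view sit where they started, and the robot is clear of everything.

```bash
python3 -c "
from rig import bot
bot.hand_in()"
```

```text
the job is handed in; nothing more can be done
```

I packed both loose wedges head to tail into the gap, closed the lid at about 1 rad/s, and handed the job in at about 30 s. No verdict was reported.

- **Wedges:** I set each one in by its rib and released it about 1 mm or less above the floor, with no jamming force. Both camera views with the lid open showed all four filling the rectangle, apparently flat. I did not measure the flatness or final height numerically.
- **Lid:** the pressing fingers came to a hard stop at 77.7 mm with about 20 N, against 77 mm for a shut lid. After I backed off, its free-edge corners were within about 1 pixel of where a closed lid should appear.
- **Bystanders:** the reel, crimp tool, hone, lure tube and spoon lure looked unmoved in the last top view. The arm hid the cork float and most of the two look-alikes there, so I could not check them; the arm was never brought close to any of them.

No check failed or disagreed.

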